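# Lock the bearing nest's collar

## Task

Two lock-ring fixtures are bolted to the bench. On the one that holds the ball bearing (blue), turn the collar clockwise (seen from above) by its lever knob until the lever points at the red locked mark, not past it, then let go. Leave the collar of the other fixture, with the gear (green), as it is.

Things in the scene. Friction and masses are not known exactly. Their poses are not given: they have to be found in the camera images.
- bearing_fixture: Fixture bolted to the bench: dark steel base plate 150 x 170 x 10 mm with a round blue body and a blue collar 83 mm across whose top is 57 mm above the bench; a ball bearing (52 mm) lies inside the collar. Origin: on the collar's upright turning axis, at bench height. Its x and y axes are level and turn with the fixture, z is up; the lever side of the plate looks to its -x, which looks along world -x to within 20 degrees. Either fixture may stand left or right.
- bearing_collar (a joint): Turn of the blue collar in rad, growing clockwise seen from above; 0 at the open stop (white mark), 1.20 when the lever points at the red locked mark, 1.55 at the far stop, beyond the mark. It starts between 0 and 0.4, turns with stiff friction (about 0.2 N m, some 3 N at the knob) and stays where it is left.
- bearing_knob (a point): Middle of the grip of the black upright knob at the end of the collar's steel lever, 80 mm above the bench. The knob is round, 18 mm across, upright, its grip reaches from 57 to 98 mm above the bench, and its centre runs round the collar's axis at a radius of 62 mm. It is fixed to the lever (does not spin on it); nothing on the fixture other than the knob is higher than 60 mm.
- bearing_lock_mark (a point): Red locked mark (18 x 9 mm bar) painted on the bearing fixture's base plate, 83 mm from the collar's axis, on the ray from the axis along which the lever must point. The open position has a thinner white mark.
- gear_knob (a point): The same black knob on the other fixture, green, which holds a spur gear; same point, 80 mm above the bench. Leave alone.

How it is judged (in metres and radians):
At the end, for the whole second after the job is handed in: The blue collar of the bearing fixture rests with its lever within 0.18 rad (10 degrees) of the red locked mark: joint bearing_collar between 1.02 and 1.38 (value of joint bearing_collar between 1.02 and 1.38 rad and velocity of joint bearing_collar between -0.05 and 0.05 rad/s); the robot touches nothing.
It fails at once if the gear fixture's collar was turned (its knob moved more than 10 mm) (distance of gear_knob from where it was at the start of the episode above 0.01 m).
It also fails if it takes over 32 s, if anything falls off the work surface, if the arm or the gripper's body presses on something with over 40 N, if the wrist force passes 120 N, or if a joint passes its speed limit or range.

## Robot

A 6-joint arm with a two-finger parallel gripper is mounted at the origin on a cart in front of the work surface, level with it; the furniture and walls round the work are solid. World frame = base frame: x ahead of the robot, y to its left, z up, the work surface at z = 0. Lengths are in m, angles in degrees, forces in N, time in s.
With the tool pointing down it reaches from about 0.25 to 0.775 m from the base axis. Payload 4 kg.
Tool frame: the origin (TCP) lies at the very end of the fingers, on their centre line; the grasp point (between the pads) lies 19 mm behind it (arm.tcp_to_grasp is the distance from the TCP to the grasp point, in m); x points along the fingers, y is the direction in which the jaws open and shut, and the axes are right-handed (so a half turn about x gives the same grasp; the last joint's range is limited). The gripper opens to 94 mm and grips with 3 to 60 N. Pads are 16 mm wide; open, the fingers measure 119 mm over their backs; the gripper's body (75 mm by 177 mm) begins 78 mm behind the grasp point.
Start: joints at [-74.834, 4.996, 78.535, -0, 96.463, -5.907], TCP at [0.198, -0.513, 0.206] pointing down, gripper open.
Joint ranges: [-177.83, 177.83], [-43.37, 116.18], [15.69, 146.23], [-61.86, 241.86], [9.47, 152.12], [-147.06, 147.06]. Speed limits (degrees/s): [159.86, 159.86, 180, 180, 180, 180].

## Interface

Orientations are given as a 3x3 rotation matrix whose columns are the frame's x, y, z axes.
In Python, from station import telemetry, imaging, order, arm gives the robot as it stands.
- The arm moves only by the shell command python3 -m handwheel 'ROWS' [FORCE]. ROWS is JSON, a list of rows, each an object with "jaw": the opening, from 0 (shut) to 1 (fully open); "dp": the shift along the tool's x, y, z in m, a list of three; "delta_rot": the turn, a rotation vector about the tool's x, y, z in rad, a list of three. In form: [{"jaw": jaw, "dp": [tx, ty, tz], "delta_rot": [ax, ay, az]}, ...]. A call has 1 to 12 rows; each row is the pose to reach, as a shift and turn from the pose measured when the call began, along the tool's axes at that moment; what a row does not reach only later rows make up. A row lasts 1/10 s, in which the tool goes at most 50 mm and 8.59 degrees, less where a joint would pass 70% of its speed; a pose out of reach is approached as far as the arm can. A call with a gripper value outside its range is refused whole. The fingers move at their own pace and stop on an object; FORCE is the grip in N (left out, the last holds). Time passes only in rows, so rows that repeat a pose let the fingers close. It gives the time, the measured TCP pose, the force and the opening at its end, in the units of the state.
- telemetry.get_obs(): the state, without advancing time (a new reading comes with each control period).
- imaging.read_camera(name): name is "side" or "top" or "wrist"; returns a dict with "frame" (420x560x3 uint8, red, green, blue), "z_map" (420x560 float32, m along the optical axis (not along the pixel's ray), 0 where there is no reading), "vertical_fov" (degrees; the focal length in pixels is half the picture's height over the tangent of half this angle, whatever the lens; pixels are square), "cx", "cy" (the principal point, pixels), "rvec" (rotation vector, rad) and "tvec" (3), from world to camera coordinates, as OpenCV has them. Camera axes: x right, y down, z forward; pixel columns grow to the right and rows downward; lengths in m; the calibration is good to about 2 mm. A picture is of the moment at which its call begins.
- order.job_done(): hands the job in, once; it reports no verdict.
Trained networks look in the newest picture that a camera, given by its name, has taken for a name from the list of things; names that differ only in an ending like _2 or _b are one class to them, and where a whole thing is asked for, a point or a joint stands for the part that bears it (a point fixed in the world has none). Each returns a list of dicts, best first, with "score" (0 to 1); they miss things now and then, are a little off and sometimes report something else, mostly with a low value. They report only what shows in the picture. A call takes as long as a camera call.
- imaging.find_in(camera, thing): "rect" ([left, top, right, bottom] in pixels, round what is visible of it).
- imaging.regions_of(camera, thing): "pixels" (420x560 bool, what is visible of it) and "rect" ([left, top, right, bottom] in pixels, round what is visible of it).
- imaging.landmark_of(camera, thing): "pixel" ([column, row] in pixels: a listed point, or the origin of a listed thing).
The state is a dict: "clock": time; "qpos": joint angles; "qvel": joint speeds; "effort": joint torques, N m; "tool_pos": TCP position; "ee_rot": TCP orientation; "wrist_force": force on the tool from outside, world axes, zero at the start; "wrist_torque": the same for the moment, N m; "opening": finger opening in m.
Only numpy, scipy, OpenCV 4.12 (cv2) and the standard library are available. Lean on these libraries where they do the work, as an engineer would, in place of code of your own. Each camera call takes 0.05 s, during which the arm holds its last target. There are 200 camera calls.

## Working session

There is one attempt and no reset: what is moved stays moved. The work goes in short steps, Python scripts to look and compute and a shell command to move; the robot and the scene stay as the last step left them, time stands still between calls to the robot, and variables do not carry over. Pictures are saved under pics/ and viewed, about 8 in all and at most 12, crops included, and the job is handed in when it is done.

```bash
mkdir -p pics; cat > h.py <<'E'
import numpy as np, cv2
from station import telemetry, imaging, order, arm
def cam(n):
    c=imaging.read_camera(n); H=c["frame"].shape[0]
    c["f"]=H/2/np.tan(np.radians(c["vertical_fov"])/2)
    c["R"]=cv2.Rodrigues(np.array(c["rvec"],float))[0]; c["t"]=np.array(c["tvec"],float).ravel(); return c
def ray(c,p):
    d=np.array([(p[0]-c["cx"])/c["f"],(p[1]-c["cy"])/c["f"],1]); return -c["R"].T@c["t"], c["R"].T@d
def at_z(c,p,z):
    o,d=ray(c,p); return o+d*(z-o[2])/d[2]
def proj(c,X):
    q=c["R"]@np.array(X)+c["t"]; return q[:2]/q[2]*c["f"]+[c["cx"],c["cy"]]
E
python3 - <<'E'
from h import *
np.set_printoptions(precision=4,suppress=True)
s=telemetry.get_obs(); print(s["clock"],s["tool_pos"],s["ee_rot"],s["opening"])
for n in ["top","side"]:
    c=cam(n); cv2.imwrite(f"pics/{n}0.png",c["frame"][:,:,::-1])
    print(n,c["f"],-c["R"].T@c["t"])
    for th,z in [("bearing_fixture",0),("bearing_knob",.08),("bearing_lock_mark",.01),("gear_knob",.08)]:
        for r in imaging.landmark_of(n,th)[:2]: print(th,r["score"],r["pixel"],at_z(c,r["pixel"],z))
E
```

```text
0.0 [ 0.1976 -0.5127  0.2043] [[-0.0006  0.3596 -0.9331]
 [ 0.0021 -0.9331 -0.3596]
 [-1.     -0.0022 -0.0002]] 0.09350755331882442
top 430.63229247512464 [ 0.4858 -0.0654  1.1125]
bearing_fixture 0.69 [185.7, 200.9] [0.5957 0.1739 0.    ]
bearing_knob 0.86 [180.4, 224.7] [0.5306 0.1694 0.08  ]
bearing_lock_mark 0.7 [157.6, 222.2] [0.5409 0.2439 0.01  ]
gear_knob 0.64 [396.8, 214.6] [ 0.5473 -0.3502  0.08  ]
side 499.59644579588564 [0.1258 0.6697 0.6032]
bearing_fixture 0.97 [198.3, 296.3] [0.6003 0.1771 0.    ]
bearing_knob 0.91 [228.2, 274.5] [0.5299 0.176  0.08  ]
bearing_lock_mark 0.84 [198.5, 325.2] [0.5475 0.2387 0.01  ]
gear_knob 0.85 [352.2, 152.3] [ 0.5532 -0.3502  0.08  ]
```

View pics/top0.png

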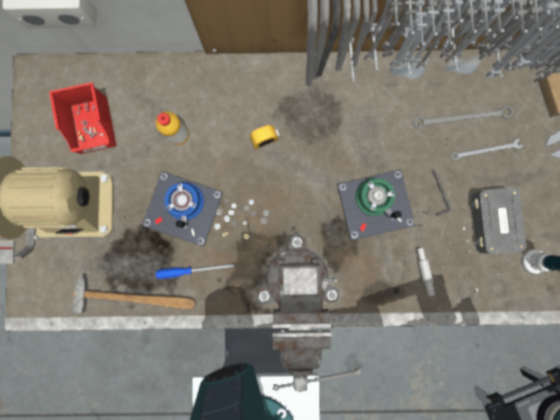

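View pics/side0.png

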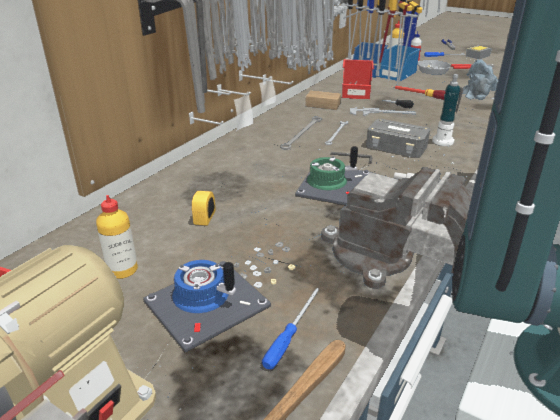

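The bearing fixture (blue) is on the left: collar at about (183,200) in top, knob (180,226), red mark (158,221), white mark (193,233). The green one is on the right at (377,195). The network points agree with this. Next I check obstacle heights and then go to a hover over the blue fixture.

```bash
python3 - <<'E'
from h import *
np.set_printoptions(precision=4,suppress=True)
c=cam("top"); z=c["z_map"]; v,u=np.mgrid[:420,:560]
d=np.stack([(u-c["cx"])/c["f"],(v-c["cy"])/c["f"],np.ones_like(u)],-1)*z[...,None]
P=(d-c["t"])@c["R"]
for n,(x0,x1,y0,y1) in dict(vise=(.2,.55,-.2,.08),grinder=(.4,.8,.31,.65),near=(.4,.7,.08,.31)).items():
    m=(z>0)&(P[...,0]>x0)&(P[...,0]<x1)&(P[...,1]>y0)&(P[...,1]<y1); print(n,np.percentile(P[m][:,2],[50,99,100]))
    q=P[m&(P[...,2]>.1)]; print(len(q), q.min(0) if len(q) else '', q.max(0) if len(q) else '')
E
python3 -m handwheel '[{"jaw":0.6,"dp":[-0.07,0,0],"delta_rot":[0,0,0]},{"jaw":0.6,"dp":[-0.07,0,0],"delta_rot":[0,0,0]}]' 20
```

```text
vise [0.0204 0.4197 0.4508]
7614 [ 0.2    -0.1736  0.1002] [0.4475 0.0791 0.4508]
grinder [0.0023 0.2428 0.2492]
6241 [0.448 0.352 0.1  ] [0.7998 0.5456 0.2492]
near [0.0011 0.0571 0.1009]
1 [0.529  0.1656 0.1009] [0.529  0.1656 0.1009]
clock: 0.75
tool_pos: [0.1978, -0.5132, 0.2777]
ee_rot: [[0.0, 0.36, -0.933], [-0.002, -0.933, -0.36], [-1.0, 0.002, 0.0]]
wrist_force: [-0.4, -0.0, 1.0]
opening: 0.0812
```

```bash
python3 -m handwheel '[{"jaw":0.6,"dp":[0,-0.12,-0.41],"delta_rot":[-1.2,0,0]},{"jaw":0.6,"dp":[0,-0.12,-0.41],"delta_rot":[-1.2,0,0]},{"jaw":0.6,"dp":[0,-0.12,-0.41],"delta_rot":[-1.2,0,0]},{"jaw":0.6,"dp":[0,-0.12,-0.41],"delta_rot":[-1.2,0,0]},{"jaw":0.6,"dp":[0,-0.12,-0.41],"delta_rot":[-1.2,0,0]},{"jaw":0.6,"dp":[0,-0.12,-0.41],"delta_rot":[-1.2,0,0]},{"jaw":0.6,"dp":[0,-0.12,-0.41],"delta_rot":[-1.2,0,0]},{"jaw":0.6,"dp":[0,-0.12,-0.41],"delta_rot":[-1.2,0,0]},{"jaw":0.6,"dp":[0,-0.12,-0.41],"delta_rot":[-1.2,0,0]},{"jaw":0.6,"dp":[0,-0.12,-0.41],"delta_rot":[-1.2,0,0]}]'
```

```text
clock: 1.75
tool_pos: [0.5396, -0.2509, 0.2766]
ee_rot: [[0.0, 1.0, 0.002], [-0.0, 0.002, -1.0], [-1.0, 0.0, 0.0]]
wrist_force: [0.3, -0.4, -0.0]
opening: 0.0565
```

```bash
python3 -m handwheel '[{"jaw":0.6,"dp":[0,0,-0.42],"delta_rot":[-1.6,0,0]},{"jaw":0.6,"dp":[0,0,-0.42],"delta_rot":[-1.6,0,0]},{"jaw":0.6,"dp":[0,0,-0.42],"delta_rot":[-1.6,0,0]},{"jaw":0.6,"dp":[0,0,-0.42],"delta_rot":[-1.6,0,0]},{"jaw":0.6,"dp":[0,0,-0.42],"delta_rot":[-1.6,0,0]},{"jaw":0.6,"dp":[0,0,-0.42],"delta_rot":[-1.6,0,0]},{"jaw":0.6,"dp":[0,0,-0.42],"delta_rot":[-1.6,0,0]},{"jaw":0.6,"dp":[0,0,-0.42],"delta_rot":[-1.6,0,0]},{"jaw":0.6,"dp":[0,0,-0.42],"delta_rot":[-1.6,0,0]},{"jaw":0.6,"dp":[0,0,-0.42],"delta_rot":[-1.6,0,0]},{"jaw":0.6,"dp":[0,0,-0.42],"delta_rot":[-1.6,0,0]},{"jaw":0.6,"dp":[0,0,-0.42],"delta_rot":[-1.6,0,0]}]'
cat > m.py <<'E'
from h import *
import sys
np.set_printoptions(precision=4,suppress=True)
n=sys.argv[1]
c=cam(n); cv2.imwrite(f"pics/{sys.argv[2]}.png",c["frame"][:,:,::-1])
for th,z in [("bearing_fixture",0),("bearing_knob",.08),("bearing_lock_mark",.01)]:
    for r in imaging.landmark_of(n,th)[:1]: print(th,r["score"],r["pixel"],at_z(c,r["pixel"],z))
hsv=cv2.cvtColor(c["frame"],cv2.COLOR_RGB2HSV); v,u=np.mgrid[:420,:560]; z=c["z_map"]
P=(np.stack([(u-c["cx"])/c["f"],(v-c["cy"])/c["f"],np.ones_like(u)],-1)*z[...,None]-c["t"])@c["R"]
near=(z>0)&(np.hypot(P[...,0]-.598,P[...,1]-.176)<.11)
red=near&(hsv[...,1]>150)&((hsv[...,0]<8)|(hsv[...,0]>172))&(hsv[...,2]>90)&(P[...,2]<.03)
print("red",red.sum(),P[red].mean(0))
blue=near&(hsv[...,1]>120)&(abs(hsv[...,0].astype(int)-108)<14)&(P[...,2]>.05)
Q=P[blue][:,:2].astype(np.float32); print("blue top",len(Q),cv2.minEnclosingCircle(Q))
k=near&(P[...,2]>.085)&(P[...,2]<.105)&(hsv[...,2]<80); print("knob top",k.sum(),P[k].mean(0), P[k].min(0),P[k].max(0))
E
python3 m.py wrist w1
```

```text
clock: 2.95
tool_pos: [0.5385, 0.1684, 0.2766]
ee_rot: [[0.0, -0.031, 1.0], [-0.001, 1.0, 0.031], [-1.0, -0.001, 0.0]]
wrist_force: [-0.9, -0.2, -0.0]
opening: 0.0562
bearing_fixture 0.58 [285.2, 217.2] [0.5962 0.1772 0.    ]
bearing_knob 0.89 [284.2, 186.8] [0.5355 0.1728 0.08  ]
bearing_lock_mark 0.77 [333.1, 186.8] [0.5471 0.2422 0.01  ]
red 65 [0.5475 0.2439 0.0128]
blue top 1147 ((0.585059642791748, 0.17654885351657867), 0.05149810388684273)
knob top 35 [0.528  0.1718 0.093 ] [0.5264 0.1654 0.0854] [0.5307 0.1779 0.0987]
```

View pics/w1.png

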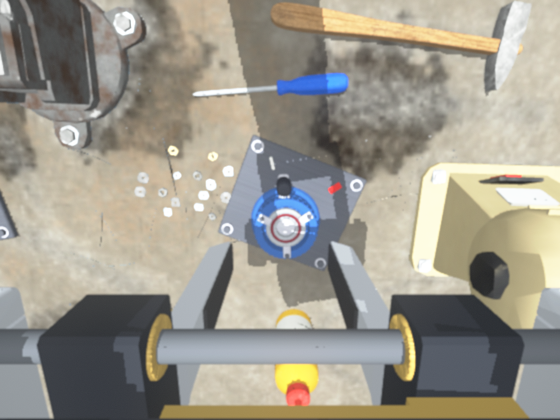

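The wrist picture shows the knob at (284,186), the red mark at (335,188), the white mark at (271,162), and the collar centre near (286,220). The axis is about (0.5965, 0.1765). The knob is at about 184° and the mark at about 128°, so the turn is about 0.98 rad. I descend astride the knob and grip it.

```bash
python3 -m handwheel '[{"jaw":0.6,"dp":[0.05,0.004,-0.0045],"delta_rot":[0,0,0]},{"jaw":0.6,"dp":[0.1,0.004,-0.0045],"delta_rot":[0,0,0]},{"jaw":0.6,"dp":[0.14,0.004,-0.0045],"delta_rot":[0,0,0]},{"jaw":0.6,"dp":[0.175,0.004,-0.0045],"delta_rot":[0,0,0]},{"jaw":0.6,"dp":[0.195,0.004,-0.0045],"delta_rot":[0,0,0]},{"jaw":0.6,"dp":[0.208,0.004,-0.0045],"delta_rot":[0,0,0]},{"jaw":0.6,"dp":[0.208,0.004,-0.0045],"delta_rot":[0,0,0]}]'
python3 -m handwheel '[{"jaw":0.1,"dp":[0,0,0],"delta_rot":[0,0,0]},{"jaw":0.1,"dp":[0,0,0],"delta_rot":[0,0,0]},{"jaw":0.1,"dp":[0,0,0],"delta_rot":[0,0,0]},{"jaw":0.1,"dp":[0,0,0],"delta_rot":[0,0,0]},{"jaw":0.1,"dp":[0,0,0],"delta_rot":[0,0,0]},{"jaw":0.1,"dp":[0,0,0],"delta_rot":[0,0,0]}]' 20; python3 m.py wrist w2; python3 m.py side s2
```

```text
clock: 3.85
tool_pos: [0.5329, 0.1715, 0.0666]
ee_rot: [[-0.003, -0.028, 1.0], [-0.001, 1.0, 0.028], [-1.0, -0.001, -0.003]]
wrist_force: [-0.4, 0.3, 0.8]
opening: 0.0563
clock: 4.45
tool_pos: [0.5332, 0.1718, 0.0672]
ee_rot: [[-0.002, -0.028, 1.0], [-0.001, 1.0, 0.028], [-1.0, -0.001, -0.002]]
wrist_force: [-0.1, 0.0, 1.7]
opening: 0.0177
bearing_fixture 0.62 [285.9, 293.9] [0.5967 0.1783 0.    ]
bearing_knob 0.96 [282.8, 269.8] [0.5365 0.1733 0.08  ]
bearing_lock_mark 0.62 [372.7, 247.9] [0.5492 0.2443 0.01  ]
red 241 [0.5477 0.2438 0.0127]
blue top 621 ((0.5833585858345032, 0.17526893317699432), 0.05285942927002907)
knob top 1097 [0.5316 0.1717 0.0958] [0.5245 0.162  0.085 ] [0.5415 0.181  0.1045]
bearing_fixture 0.9 [198.2, 296.2] [0.6006 0.177  0.    ]
bearing_knob 0.97 [227.3, 275.6] [0.5294 0.179  0.08  ]
bearing_lock_mark 0.68 [198.7, 323.3] [0.5499 0.2352 0.01  ]
red 45 [0.5458 0.2445 0.0115]
blue top 328 ((0.5943031311035156, 0.17948195338249207), 0.0411234088242054)
knob top 72 [0.5283 0.166  0.095 ] [0.5244 0.1606 0.0853] [0.5361 0.177  0.1042]
```

View pics/w2.png

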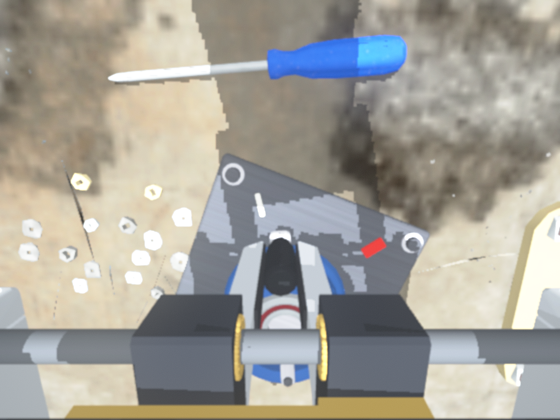

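Gripped: the opening is 17.7 mm, with the knob (281,265) between the fingers, red mark (374,248) and white mark (260,205). First I turn 0.8 rad along the arc.

```bash
python3 -m handwheel '[{"jaw":0.1,"dp":[0,0.0062,0],"delta_rot":[0.1,0,0]},{"jaw":0.1,"dp":[0,0.0125,0.0006],"delta_rot":[0.2,0,0]},{"jaw":0.1,"dp":[0,0.0186,0.0019],"delta_rot":[0.3,0,0]},{"jaw":0.1,"dp":[0,0.0245,0.0037],"delta_rot":[0.4,0,0]},{"jaw":0.1,"dp":[0,0.0303,0.0062],"delta_rot":[0.5,0,0]},{"jaw":0.1,"dp":[0,0.0358,0.0092],"delta_rot":[0.6,0,0]},{"jaw":0.1,"dp":[0,0.0409,0.0128],"delta_rot":[0.7,0,0]},{"jaw":0.1,"dp":[0,0.0457,0.0167],"delta_rot":[0.8,0,0]},{"jaw":0.1,"dp":[0,0.0457,0.0167],"delta_rot":[0.8,0,0]},{"jaw":0.1,"dp":[0,0.0457,0.0167],"delta_rot":[0.8,0,0]}]'; python3 m.py wrist w3; python3 m.py side s3; python3 m.py top t3
```

```text
clock: 5.85
tool_pos: [0.5488, 0.2187, 0.0672]
ee_rot: [[-0.002, 0.696, 0.718], [0.001, 0.718, -0.696], [-1.0, -0.001, -0.002]]
wrist_force: [0.2, 3.5, 2.0]
opening: 0.0173
bearing_fixture 0.59 [283.4, 293.3] [0.5961 0.1769 0.    ]
bearing_knob 0.83 [278.9, 267.8] [0.5499 0.217  0.08  ]
bearing_lock_mark 0.77 [301.5, 205.7] [0.5487 0.2415 0.01  ]
red 267 [0.5478 0.2444 0.0129]
blue top 663 ((0.5805737972259521, 0.1928137093782425), 0.06309010088443756)
knob top 1217 [0.548  0.2201 0.0959] [0.5366 0.2077 0.085 ] [0.5607 0.2315 0.1049]
bearing_fixture 0.72 [199.0, 296.9] [0.5982 0.1776 0.    ]
bearing_knob 0.62 [203.2, 286.3] [0.5458 0.2203 0.08  ]
bearing_lock_mark 0.96 [199.0, 325.0] [0.5471 0.2379 0.01  ]
red 45 [0.5457 0.2448 0.0116]
blue top 248 ((0.5838702321052551, 0.18434488773345947), 0.052423205226659775)
knob top 124 [0.545  0.22   0.0934] [0.5346 0.2111 0.085 ] [0.5565 0.2301 0.1034]
bearing_fixture 0.93 [188.1, 199.9] [0.5982 0.1676 0.    ]
bearing_knob 0.89 [163.4, 217.5] [0.5485 0.2104 0.08  ]
red 0 [nan nan nan]
blue top 294 ((0.5941296219825745, 0.17395241558551788), 0.04223192483186722)m.py:12: RuntimeWarning: Mean of empty slice.
  print("red",red.sum(),P[red].mean(0))
  ret = um.true_divide(
m.py:15: RuntimeWarning: Mean of empty slice.
  k=near&(P[...,2]>.085)&(P[...,2]<.105)&(hsv[...,2]<80); print("knob top",k.sum(),P[k].mean(0), P[k].min(0),P[k].max(0))
Traceback (most recent call last):
  File "m.py", line 15, in <module>
    k=near&(P[...,2]>.085)&(P[...,2]<.105)&(hsv[...,2]<80); print("knob top",k.sum(),P[k].mean(0), P[k].min(0),P[k].max(0))
                                                                                                   ~~~~~~~~^^^
ValueError: zero-size array to reduction operation minimum which has no identity
```

View pics/w3.png

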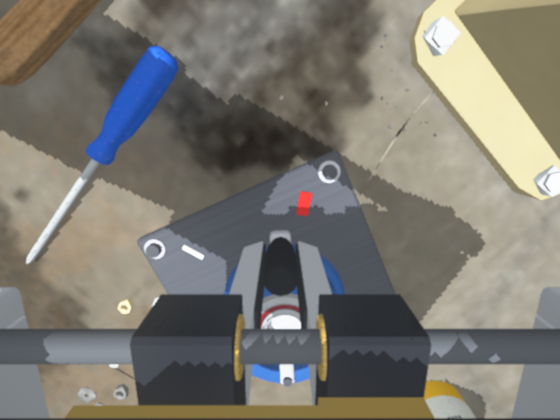

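The knob's chord (49 mm) gives a turn of about 0.82 rad and the axis at about (0.595, 0.177). In the picture the lever tip is at (281,238) and the red mark at (304,203), so about 12–13° remain. I finish with 0.225 rad, then open and lift.

```bash
python3 -m handwheel '[{"jaw":0.1,"dp":[0,0.0035,0],"delta_rot":[0.057,0,0]},{"jaw":0.1,"dp":[0,0.0071,0.0001],"delta_rot":[0.115,0,0]},{"jaw":0.1,"dp":[0,0.0105,0.0005],"delta_rot":[0.17,0,0]},{"jaw":0.1,"dp":[0,0.0139,0.001],"delta_rot":[0.225,0,0]},{"jaw":0.1,"dp":[0,0.0139,0.001],"delta_rot":[0.225,0,0]},{"jaw":0.1,"dp":[0,0.0139,0.001],"delta_rot":[0.225,0,0]}]'
python3 -m handwheel '[{"jaw":0.6,"dp":[0,0,0],"delta_rot":[0,0,0]},{"jaw":0.6,"dp":[0,0,0],"delta_rot":[0,0,0]},{"jaw":0.6,"dp":[0,0,0],"delta_rot":[0,0,0]},{"jaw":0.6,"dp":[0,0,0],"delta_rot":[0,0,0]},{"jaw":0.6,"dp":[0,0,0],"delta_rot":[0,0,0]},{"jaw":0.6,"dp":[-0.04,0,0],"delta_rot":[0,0,0]},{"jaw":0.6,"dp":[-0.08,0,0],"delta_rot":[0,0,0]},{"jaw":0.6,"dp":[-0.12,0,0],"delta_rot":[0,0,0]},{"jaw":0.6,"dp":[-0.16,0,0],"delta_rot":[0,0,0]},{"jaw":0.6,"dp":[-0.18,0,0],"delta_rot":[0,0,0]},{"jaw":0.6,"dp":[-0.18,0,0],"delta_rot":[0,0,0]}]'; python3 m.py wrist w4; python3 m.py side s4
python3 - <<'E'
import cv2
i=cv2.imread('pics/w4.png')[120:290,180:400]; cv2.imwrite('pics/w4c.png',cv2.resize(i,None,fx=3,fy=3,interpolation=cv2.INTER_CUBIC))
E
```

```text
clock: 7.05
tool_pos: [0.5586, 0.2277, 0.0672]
ee_rot: [[-0.003, 0.839, 0.544], [0.0, 0.544, -0.839], [-1.0, -0.002, -0.002]]
wrist_force: [-1.9, 4.1, 1.8]
opening: 0.0174
clock: 8.15
tool_pos: [0.5608, 0.228, 0.2521]
ee_rot: [[0.005, 0.839, 0.544], [0.002, 0.544, -0.839], [-1.0, 0.006, 0.001]]
wrist_force: [0.3, -0.5, 0.6]
opening: 0.0563
bearing_knob 0.68 [273.4, 193.9] [0.5558 0.2244 0.08  ]
bearing_lock_mark 0.91 [274.7, 168.8] [0.5467 0.2398 0.01  ]
red 80 [0.548  0.2442 0.0128]
blue top 1314 ((0.5894531607627869, 0.1851782500743866), 0.05127452313899994)
knob top 204 [0.5586 0.228  0.0971] [0.5513 0.2198 0.0853] [0.5667 0.2352 0.1002]
bearing_fixture 0.96 [198.9, 295.3] [0.6011 0.1745 0.    ]
bearing_knob 0.91 [195.9, 288.2] [0.5526 0.2299 0.08  ]
bearing_lock_mark 0.96 [198.9, 322.1] [0.5514 0.2329 0.01  ]
red 43 [0.5456 0.2448 0.0115]
blue top 425 ((0.5885190963745117, 0.18772295117378235), 0.053084373474121094)
knob top 108 [0.555  0.2293 0.0934] [0.5484 0.2189 0.085 ] [0.564  0.2356 0.0983]
```

View pics/w4c.png

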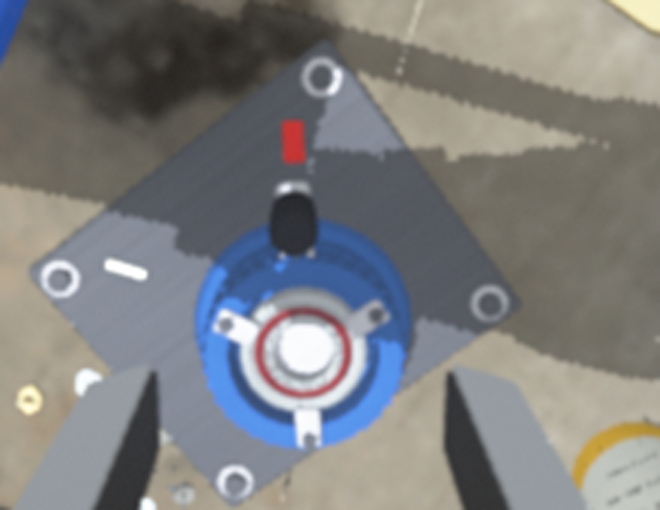

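The crop shows the lever (tip at (294,188)) pointing straight at the red bar (293,142) from the collar centre (303,340). The gripper is open and clear, so I hand in.

```bash
python3 -c "
from station import order,telemetry
s=telemetry.get_obs(); print(s['clock'],s['wrist_force']); print(order.job_done())"
```

```text
8.55 [0.20420603 0.55243683 0.13296431]
the job is handed in; nothing more can be done
None
```

I gripped the blue bearing fixture's lever knob and turned its collar clockwise by about 1.04 rad, from an estimated 0.2 rad. I then released the knob, lifted clear, and handed the job in at 8.55 s.

**Last checks:**
- **Lever:** in the final wrist picture it points at the red mark to within a few degrees, against the 10 degrees allowed.
- **Robot:** the gripper was open and about 18 cm higher, with wrist force near zero. Pulling on the knob showed about 5 N.
- **Gear fixture:** I passed over or near it only at about 0.28 m height and did not touch it. I did not re-measure its knob at the end.

**Disagreements between readings:**
- The side and wrist cameras' readings of the knob, mark and axis differed by a few mm, and by up to about 10 mm for the red mark in the last side reading. I relied on the wrist picture and the knob's path instead.
- One top view during the turn did not show the red mark, and that script stopped on empty data.
- The network did not report the bearing fixture in the last wrist picture, so I judged the collar centre there by eye.

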